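# Sugar cube into the coffee cup

## Task

Slide the short wide cup along the shelf, without lifting it, until it stands centred under the spout of the sugar dispenser. Then squeeze the dispenser's trigger fully against its fixed grip so that the last sugar cube drops into the cup, and let the trigger spring back. Leave the cup with its cube under the spout and everything else where it is.

Things in the scene. Friction and masses are not known exactly. Their poses are not given: they have to be found in the camera images.
- cup: The cup to be filled: handleless white ceramic cup, the shorter and wider of two, 62 mm high, 82 mm across the rim and narrower at the foot, wall 4 mm, 0.18 kg, loose. Origin: centre of its underside, z up.
- tall_cup: The other handleless white ceramic cup, 100 mm high, 72 mm across the rim; too tall for the spout. Leave it alone. Origin: centre of its underside.
- dispenser: Fixed sugar dispenser on an open metal frame. Origin on the shelf; x points to its back (robot side is -x), y to its left, z up. Base plate (12 mm) and two posts stand behind x = +50 mm. Left: clear chute and hopper at x -30, y +80 mm. Right: the handle (grip and trigger), rising at x -30, y -85 mm from a dark arm whose top is 148 mm high, under a wire spice tray.
- tray_front (a point): Middle of the front rod of the wire spice tray, 312 mm above the shelf. The tray reaches from here 180 mm back and 84 mm to either side and roofs the handle's root, so a tool coming straight down is blocked: tilt it along the leaning handle. Same axes as the dispenser.
- spout (a point): Centre of the chute's mouth just below its gate plate, 95 mm above open shelf; the cup must stand centred below it. The clear square chute above is 34 mm outside, 28 mm bore, to 190 mm height, then a clear empty hopper, 70 mm square, to 265 mm. Same axes as the dispenser.
- grip: Fixed black handle bar, 24 mm wide, 14 mm thick, 95 mm long. Origin at the centre of its lower end (root); its z axis runs up along the bar, which leans 35 degrees from vertical towards the dispenser's front (-x); y is the squeezing direction (thickness, to the dispenser's left), x its width.
- squeeze (a point): Where to put the TCP for squeezing, in the axes of the grip: 65 mm up the handle and 12 mm to the trigger's side of the bar's middle, i.e. midway between the outer faces of grip and squeezed trigger. Outer width over grip and trigger here: 52 mm released, 38 mm squeezed; at the trigger's tip 60 mm released.
- trigger (a joint): Sprung aluminium trigger, 85 x 22 x 10 mm, on the grip's -y side (right, seen from the robot), hinged 12 mm up the grip and 26 mm to the side of its middle. 0 rad: released, splayed outwards; 0.26 rad: fully squeezed, parallel to the grip with a 14 mm gap. About 8 N at mid-length squeezes it fully; it draws back the gate plate under the chute and springs back by itself.
- cube_center (a point): Centre of the white sugar cube, 20 mm, lying on the gate plate in the chute and released by the trigger.
- moka_pot: Eight-sided aluminium moka pot with black handle, 170 mm high. Leave it alone. Origin: centre of its underside.
- diffuser: Heat diffuser, flat steel disc 160 mm across with a folded wire handle, 16 mm high. Leave it alone. Origin: centre of its underside.
- jar: Small amber glass spice jar, 65 mm high, 42 mm across, standing between the cup's spot and the handle's side. Leave it alone.
- spoon: Steel spoon lying flat, 150 mm long. Leave it alone.
- salt: White salt bottle with steel cap, 120 mm high, 56 mm across. Leave it alone.
- cube: The same sugar cube, 20 mm; origin at the centre of its underside as it lies in the chute. 
Not all that is in view belongs to the job. What is shaped like the cup but green is not meant.

How it is judged (in metres and radians):
On the way, in this order (a step that is already met when the one before it is completed fails the run):
1. the short cup stands under the spout (centre within 18 mm), upright and at rest, the trigger not yet pulled (horizontal distance between cup and spout below 0.018 m and angle between cup's own z axis and vertical below 0.1 rad and height (world z) of cup below 0.01 m and linear speed of cup below 0.02 m/s and value of joint trigger below 0.05 rad), for 0.2 s.
2. the trigger is squeezed nearly fully (at least 0.21 of 0.26 rad), the fingers bearing on the fixed grip (value of joint trigger above 0.21 rad and contact force between the fingers and grip above 0.5 N), for 0.2 s.
3. the trigger has been let go and has sprung back (value of joint trigger below 0.04 rad), for 0.2 s.
At the end, for the whole second after the job is handed in: The short cup stands upright on the shelf, at rest, its centre within 22 mm of the point below the spout; the sugar cube lies at rest inside it (within 36 mm of the cup's axis, below 50 mm height); the trigger is back within 0.04 rad of released (horizontal distance between cup and spout below 0.022 m and angle between cup's own z axis and vertical below 0.1 rad and height (world z) of cup below 0.01 m and horizontal distance between cube_center and cup below 0.036 m and height (world z) of cube_center below 0.05 m and value of joint trigger below 0.04 rad and linear speed of cup below 0.02 m/s and linear speed of cube below 0.03 m/s); the robot touches nothing.
It fails at once if the short cup is lifted more than 15 mm off the shelf or tipped more than 0.4 rad (height (world z) of cup above 0.015 m or angle between cup's own z axis and vertical above 0.4 rad).
It fails at once if another thing on the shelf is shifted by more than 20 mm (distance of any of tall_cup, moka_pot, diffuser, jar, spoon, salt from where it was at the start of the episode above 0.02 m).
It also fails if it takes over 64 s, if anything falls off the work surface, if the arm or the gripper's body presses on something with over 40 N, if the wrist force passes 120 N, or if a joint passes its speed limit or range.

## Robot

A 7-joint arm with a two-finger parallel gripper is mounted at the origin on the work surface. World frame = base frame: x ahead of the robot, y to its left, z up, the work surface at z = 0. Lengths are in m, angles in degrees, forces in N, time in s.
With the tool pointing down it reaches from about 0.35 to 0.775 m from the base axis. Payload 3.1 kg.
Tool frame: the origin (TCP) lies between the finger pads, 19 mm behind the fingertips; this is the grasp point; z points along the fingers, y is the direction in which the jaws open and shut (so a half turn about z gives the same grasp; the last joint's range is limited). The gripper opens to 85 mm and grips with 20 to 120 N. Pads are 22 mm wide; open, the fingers measure 114 mm over their backs; the gripper's body (76 mm by 85 mm) begins 54 mm behind the grasp point. The pads swing forward as they close: fully open they stand 13 mm farther back than shut.
Start: joints at [62.355, 17.813, 0.802, 86.603, -0.252, 75.585, -1.558], TCP at [0.235, -0.497, 0.25] pointing down, gripper open.
Joint ranges: [-154.91, 154.91], [-16.99, 109.72], [-72.82, 74.43], [7.12, 147.25], [-82.49, 262.49], [11.32, 116.49], [-174.64, 174.64]. Speed limits (degrees/s): [159.86, 159.86, 180, 180, 180, 180, 180].

## Interface

Orientations are given as [roll, pitch, yaw] about the fixed x, y, z axes, in that order (R = Rz(yaw) Ry(pitch) Rx(roll)).
In Python, from station import robot, fingers, vision, workorder, recognise gives the robot as it stands. Calls block until the motion is done:
- robot.move_to(position, orientation): joint-space move of the TCP to a pose.
- robot.line_to(position, orientation=None, velocity=0.15, f_stop=None): straight line of the TCP; orientation=None keeps the orientation; velocity is the mean speed in m/s. With f_stop (N) it stops when the force on the tool has changed by that much, and returns True; else False.
- robot.move_j(angles): joint-space move.
- fingers.gripper_to(opening, force=None): opening from 0.0 (shut) to 1.0 (fully open); force is the grip in N (None keeps the last); returns when the fingers have stopped.
- robot.pause(seconds).
- robot.inverse_kinematics(position, orientation): joint angles nearest the present ones, or None.
- vision.grab_frame(name): name is "scene" or "top"; returns the picture (400x640x3 uint8, red, green, blue); there is no depth.
- vision.calibration(name): a dict with "mtx" (3x3 intrinsics, pixels), "k1" (the pictures are not rectified: a ray, as slopes to the right and down, at radius r is drawn at 1 + k1 r^2 times it, then the intrinsics apply), "extrinsics" (4x4, takes a point from world to camera coordinates). Camera axes: x right, y up, looking along -z (the intrinsics and any distortion apply to the point x, -y, -z); pixel columns grow to the right and rows downward; lengths in m; the calibration is good to about 2 mm. A picture is of the moment at which its call begins. calibration takes no time and is no camera call.
A pose or a line that the arm cannot do raises robot.PlanningError and nothing moves.
- workorder.close_job(): hands the job in, once; it reports no verdict.
Trained networks look in the newest picture that a camera, given by its name, has taken for a name from the list of things; names that differ only in an ending like _2 or _b are one class to them, and where a whole thing is asked for, a point or a joint stands for the part that bears it (a point fixed in the world has none). Each returns a list of dicts, best first, with "p" (0 to 1); they miss things now and then, are a little off and sometimes report something else, mostly with a low value. They report only what shows in the picture. A call takes as long as a camera call. They do not tell look-alikes from the thing itself.
- recognise(label, camera): "rect" ([centre column, centre row, width, height] in pixels, round what is visible of it).
Readings, each from a call of its own:
- robot.current_time_s(): time.
- robot.current_joint_positions(): joint angles.
- robot.current_dq(): joint speeds.
- robot.current_joint_torque(): joint torques, N m.
- robot.current_tool_pos(): TCP position.
- robot.current_eef_rot(): TCP orientation.
- robot.current_contact_force(): force on the tool from outside, world axes, zero at the start.
- robot.current_torque(): the same for the moment, N m.
- robot.current_finger_gap(): opening from 0.0 (shut) to 1.0 (fully open).
Only numpy, scipy, OpenCV 4.12 (cv2) and the standard library are available. Lean on these libraries where they do the work, as an engineer would, in place of code of your own. Each camera call takes 0.05 s, during which the arm holds its last target.

## Working session

There is one attempt and no reset: what is moved stays moved. The work goes in short steps, each a Python script; the robot and the scene stay as the last script left them, time stands still between calls to the robot, and variables do not carry over. Pictures are saved under pics/ and viewed, and the job is handed in when it is done.

```bash
mkdir -p pics; ls; cat > h.py <<'E'
import numpy as np,cv2
from station import robot, fingers, vision, workorder, recognise
def cal(n):
    c=vision.calibration(n); return np.array(c["mtx"]),c["k1"],np.array(c["extrinsics"])
def proj(n,p):
    K,k1,E=cal(n); q=E[:3,:3]@np.array(p)+E[:3,3]; s=np.array([q[0],-q[1]])/-q[2]
    s=s*(1+k1*(s@s)); return K[:2,:2]@s+K[:2,2]
def ray(n,uv):
    K,k1,E=cal(n); d=np.linalg.solve(K[:2,:2],np.array(uv,float)-K[:2,2]); s=d.copy()
    for _ in range(50): s=d/(1+k1*(s@s))
    R=E[:3,:3]; o=-R.T@E[:3,3]; v=R.T@np.array([s[0],-s[1],-1]); return o,v/np.linalg.norm(v)
def onz(n,uv,z):
    o,v=ray(n,uv); return o+v*(z-o[2])/v[2]
def save(n,f,im=None):
    im=vision.grab_frame(n) if im is None else im
    cv2.imwrite('pics/'+f,im[:,:,::-1]); return im
E
python3 - <<'E'
from h import *
for n in("scene","top"):
    save(n,n+'1.png'); K,k,E=cal(n); print(n,K.round(1).tolist(),k,(-E[:3,:3].T@E[:3,3]).round(3),(-E[2,:3]).round(3))
    for l in["cup","tall_cup","dispenser","tray_front","spout","grip","trigger","squeeze","cube_center","moka_pot","diffuser","jar","spoon","salt"]:
        try: print(l,[(np.round(d["rect"],0).tolist(),round(d["p"],2)) for d in recognise(l,n)])
        except Exception as e: print(l,e)
print(robot.current_time_s())
E
```

```text
pics
scene [[451.0, 0.0, 314.7], [0.0, 451.0, 188.7], [0.0, 0.0, 1.0]] -0.05754059621956403 [0.792 0.563 1.112] [-0.213 -0.525 -0.824]
cup [([360.0, 195.0, 27.0, 35.0], 0.95), ([347.0, 237.0, 31.0, 32.0], 0.88), ([415.0, 267.0, 28.0, 37.0], 0.73), ([376.0, 285.0, 36.0, 38.0], 0.64), ([285.0, 339.0, 38.0, 35.0], 0.56)]
tall_cup [([329.0, 304.0, 29.0, 39.0], 0.93)]
dispenser [([266.0, 197.0, 101.0, 192.0], 0.78)]
tray_front [([266.0, 198.0, 105.0, 192.0], 0.61)]
spout [([268.0, 198.0, 110.0, 197.0], 0.63)]
grip [([291.0, 161.0, 22.0, 38.0], 0.79), ([265.0, 199.0, 109.0, 195.0], 0.69)]
trigger [([292.0, 157.0, 18.0, 27.0], 0.55), ([275.0, 222.0, 16.0, 23.0], 0.4)]
squeeze [([290.0, 161.0, 21.0, 40.0], 0.91)]
cube_center []
moka_pot [([297.0, 112.0, 29.0, 58.0], 0.57)]
diffuser [([335.0, 157.0, 50.0, 40.0], 0.9), ([276.0, 222.0, 14.0, 23.0], 0.5)]
jar [([275.0, 222.0, 16.0, 22.0], 0.53)]
spoon [([424.0, 325.0, 59.0, 30.0], 0.86)]
salt [([253.0, 146.0, 20.0, 32.0], 0.83)]
top [[423.6, 0.0, 323.4], [0.0, 423.6, 198.2], [0.0, 0.0, 1.0]] 0.019210845519419192 [ 0.282 -0.013  1.495] [ 0.214 -0
[... 269 characters left out ...]
], 0.7)]
dispenser [([331.0, 161.0, 102.0, 81.0], 0.97)]
tray_front [([330.0, 161.0, 100.0, 84.0], 0.69)]
spout [([330.0, 161.0, 103.0, 84.0], 0.67)]
grip [([352.0, 196.0, 17.0, 15.0], 0.65), ([250.0, 198.0, 21.0, 24.0], 0.33)]
trigger [([433.0, 226.0, 45.0, 32.0], 0.71), ([356.0, 195.0, 12.0, 14.0], 0.62), ([356.0, 195.0, 27.0, 13.0], 0.39)]
squeeze [([356.0, 195.0, 26.0, 12.0], 0.73)]
cube_center []
moka_pot [([433.0, 225.0, 43.0, 35.0], 0.78)]
diffuser [([386.0, 253.0, 49.0, 47.0], 0.64), ([329.0, 161.0, 102.0, 82.0], 0.31), ([406.0, 184.0, 19.0, 19.0], 0.23)]
jar []
spoon [([218.0, 262.0, 20.0, 47.0], 0.84), ([353.0, 196.0, 23.0, 16.0], 0.5)]
salt [([406.0, 184.0, 22.0, 22.0], 0.54)]
1.5
```

```bash
python3 - <<'E'
import cv2
a=cv2.imread('pics/scene1.png');b=cv2.imread('pics/top1.png')
cv2.imwrite('pics/s_crop.png',cv2.resize(a[70:370,190:470],(784,840)[:2] if 0 else (560,600),interpolation=cv2.INTER_CUBIC))
cv2.imwrite('pics/t_crop.png',cv2.resize(b[110:300,200:460],(780,570),interpolation=cv2.INTER_CUBIC))
E
```

```text
(no output)
```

View pics/s_crop.png

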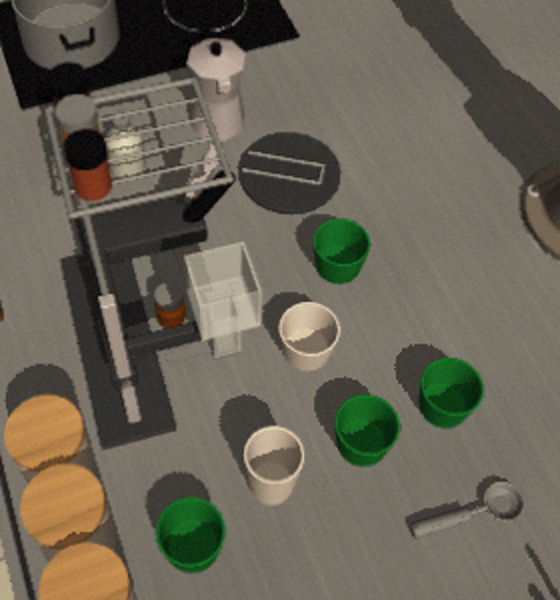

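View pics/t_crop.png

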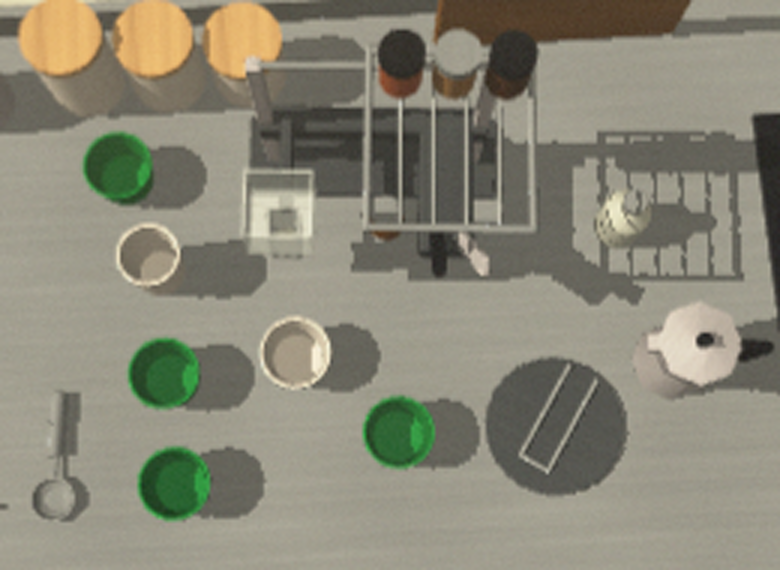

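View pics/scene1.png

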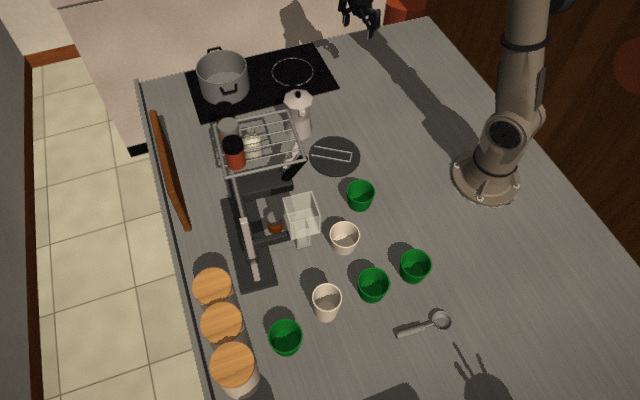

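```bash
python3 - <<'E'
import cv2
a=cv2.imread('pics/scene1.png');b=cv2.imread('pics/top1.png')
def crop(im,x0,y0,w,h,s,f):
    c=cv2.resize(im[y0:y0+h,x0:x0+w],(w*s,h*s),interpolation=cv2.INTER_CUBIC)
    for i in range(0,w,10):
        cv2.putText(c,str(x0+i),(i*s,8),0,.3,(0,255,255),1); cv2.line(c,(i*s,0),(i*s,h*s),(0,255,255) if 0 else (120,120,0),1)
    for i in range(0,h,10):
        cv2.putText(c,str(y0+i),(0,i*s+4),0,.3,(0,255,255),1); cv2.line(c,(0,i*s),(w*s,i*s),(120,120,0),1)
    cv2.imwrite('pics/'+f,c)
crop(a,205,100,150,160,5,'s2.png') if 0 else crop(a,210,105,150,150,4,'s2.png')
crop(b,275,120,110,90,7,'t2.png') if 0 else crop(b,275,120,110,85,7,'t2.png')
E
```

```text
(no output)
```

View pics/s2.png

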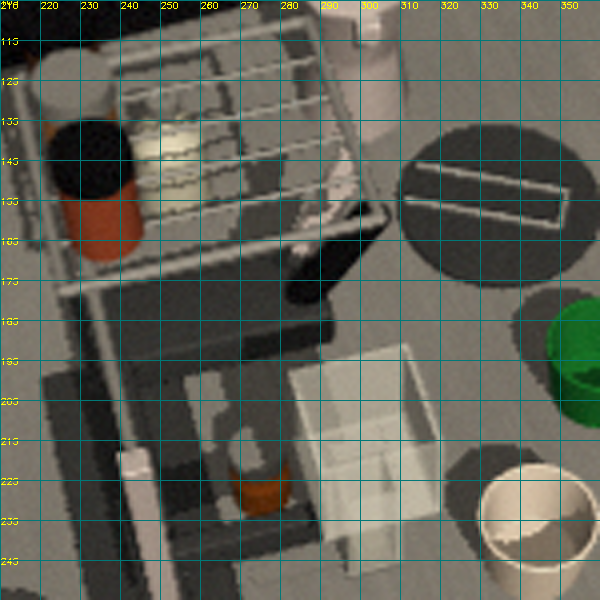

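View pics/t2.png

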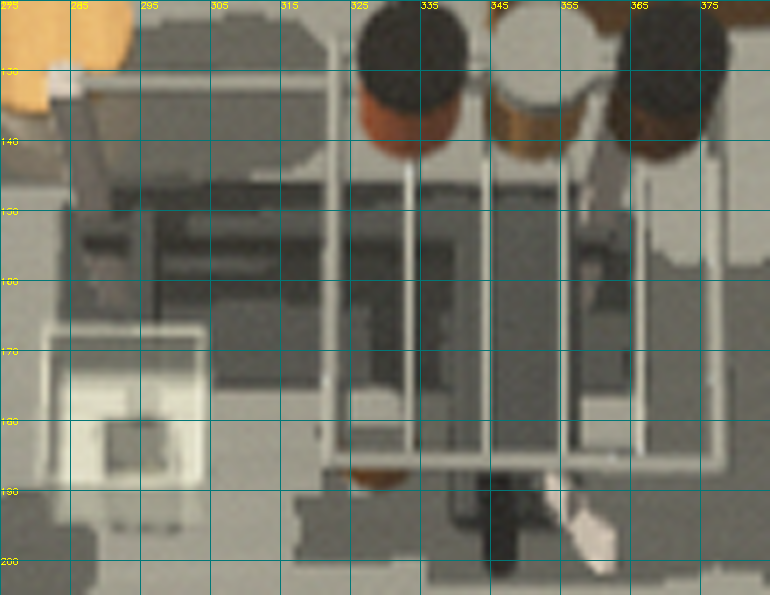

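```bash
cat > fit.py <<'E'
from h import *
from scipy.optimize import least_squares
T=lambda X,Y:(275+(X+.5)/7-.5,120+(Y+.5)/7-.5)
S=lambda X,Y:(210+(X+.5)/4-.5,105+(Y+.5)/4-.5)
h=.035;hx,hy=-.03,.08
obs=[]
for n,uv,d in [("top",T(47,330),(h,h)),("top",T(206,329),(h,-h)),("top",T(206,483),(-h,-h)),("top",T(44,483),(-h,h)),
  ("scene",S(408,346),(-h,-h)),("scene",S(291,371),(h,-h)),("scene",S(440,511),(-h,h)),("scene",S(327,539),(h,h))]:
    obs.append((n,uv,'h',d))
for n,uv,d in [("top",T(328,459),(0,.084)),("top",T(719,463),(0,-.084)),("scene",S(384,215),(0,.084)),("scene",S(308,20),(0,-.084))]:
    obs.append((n,uv,'t',d))
def pt(p,k,d):
    q=np.array([hx+d[0],hy+d[1],.265]) if k=='h' else np.array([p[3]+d[0],p[4]+d[1],.312])
    c,s=np.cos(p[2]),np.sin(p[2]); return np.array([p[0]+c*q[0]-s*q[1],p[1]+s*q[0]+c*q[1],q[2]])
def f(p): return np.concatenate([proj(n,pt(p,k,d))-uv for n,uv,k,d in obs])
r=least_squares(f,[.55,0,0,-.08,-.085],loss='soft_l1')
print(r.x.round(4),np.degrees(r.x[2])); print(f(r.x).reshape(-1,2).round(1).tolist())
p=r.x
def W(q,p=p):
    c,s=np.cos(p[2]),np.sin(p[2]); return np.array([p[0]+c*q[0]-s*q[1],p[1]+s*q[0]+c*q[1],q[2]])
def G(q,lean=np.radians(35)): # grip frame->disp
    c,s=np.cos(lean),np.sin(lean); return np.array([-.03+c*q[0]-s*q[2],-.085+q[1],.148+s*q[0]+c*q[2]])
E
python3 - <<'E'
from fit import *
print('spout',W([-.03,.08,.095]))
for n in("top","scene"):
    for nm,q in(("root",(0,0,0)),("tip",(0,0,.095)),("sq",(0,-.012,.065)),("trigtip",(0,-.026-.097*0-.085*.26,.095))):
        print(n,nm,W(G(q)).round(3),proj(n,W(G(q))).round(1))
    print(n,'mouth',proj(n,W([-.03,.08,.095])).round(1),proj(n,W([-.03,.08,0])).round(1))
# cup
for n,uv in(("top",(298,227.3)),("scene",(344.6,237))): print('cup rim ctr',n,onz(n,uv,.062))
E
```

```text
[ 0.6435 -0.0235 -0.0702 -0.0657 -0.0907] -4.023184394639026
[[-1.0, -0.2], [-0.5, 0.2], [-1.0, 0.7], [-1.3, 0.5], [-0.4, -0.4], [-1.0, 0.6], [0.8, -16.3], [-1.8, -15.5], [-1.1, 0.7], [1.4, 0.8], [-0.5, 2.3], [-0.5, -0.8]]
spout [0.61922885 0.05844305 0.095     ]
top root [ 0.608 -0.106  0.148] [344.5 187.7]
top tip [ 0.553 -0.102  0.226] [345.9 198.9]
top sq [ 0.57  -0.116  0.201] [349.3 195.2]
top trigtip [ 0.55  -0.15   0.226] [361.6 199.1]
top mouth [295.1 190.9] [296.8 197. ]
scene root [ 0.608 -0.106  0.148] [284.  179.6]
scene tip [ 0.553 -0.102  0.226] [303.8 156.6]
scene sq [ 0.57  -0.116  0.201] [296.1 160.5]
scene trigtip [ 0.55  -0.15   0.226] [298.6 142.5]
scene mouth [301.4 242.7] [301.8 259.1]
cup rim ctr top [0.49916234 0.05623569 0.062     ]
cup rim ctr scene [0.50121049 0.06606626 0.062     ]
```

```bash
sed -i 's/S(440,511)/S(432,415)/; s/S(327,539)/S(310,440)/' fit.py
sed -i 's/^def pt/obs.append(("scene",S(62,291),"t",(.18,.084)))\ndef pt/' fit.py
python3 - <<'E'
from fit import *
print('spout',W([-.03,.08,.095]))
for n in("top","scene"):
    for nm,q in(("root",(0,0,0)),("tip",(0,0,.095)),("sq",(0,-.012,.065)),("trigtip",(0,-.026-.085*.26,.095))):
        print(n,nm,W(G(q)).round(3),proj(n,W(G(q))).round(1))
import cv2
a=cv2.imread('pics/scene1.png');b=cv2.imread('pics/top1.png')
def crop(im,x0,y0,w,h,s,f):
    c=cv2.resize(im[y0:y0+h,x0:x0+w],(w*s,h*s),interpolation=cv2.INTER_CUBIC)
    for i in range(0,w,10):
        cv2.putText(c,str(x0+i),(i*s,8),0,.3,(0,0,255),1); cv2.line(c,(i*s,0),(i*s,h*s),(120,120,0),1)
    for i in range(0,h,10):
        cv2.putText(c,str(y0+i),(0,i*s+4),0,.3,(0,0,255),1); cv2.line(c,(0,i*s),(w*s,i*s),(120,120,0),1)
    return c
A=crop(a,320,210,50,50,8,'');B=crop(b,275,205,50,50,8,'')
cv2.imwrite('pics/c2.png',np.hstack([A,B])[:, :800])
E
```

```text
[ 0.6433 -0.0273 -0.0826 -0.0646 -0.0888] -4.734026852387056
[[0.4, -0.6], [0.8, 0.0], [0.1, 0.6], [-0.2, 0.0], [-1.0, -1.4], [-1.6, -0.8], [1.8, 6.7], [1.3, 7.9], [-0.7, 0.4], [1.8, 1.1], [-1.0, 2.0], [-0.2, -1.2], [0.2, 0.4]]
spout [0.61995615 0.05488941 0.095     ]
top root [ 0.606 -0.11   0.148] [345.6 188. ]
top tip [ 0.552 -0.105  0.226] [346.8 199.3]
top sq [ 0.568 -0.118  0.201] [350.2 195.6]
top trigtip [ 0.548 -0.153  0.226] [362.5 199.6]
scene root [ 0.606 -0.11   0.148] [284.1 178.5]
scene tip [ 0.552 -0.105  0.226] [303.9 155.6]
scene sq [ 0.568 -0.118  0.201] [296.2 159.5]
scene trigtip [ 0.548 -0.153  0.226] [298.9 141.5]
```

View pics/c2.png

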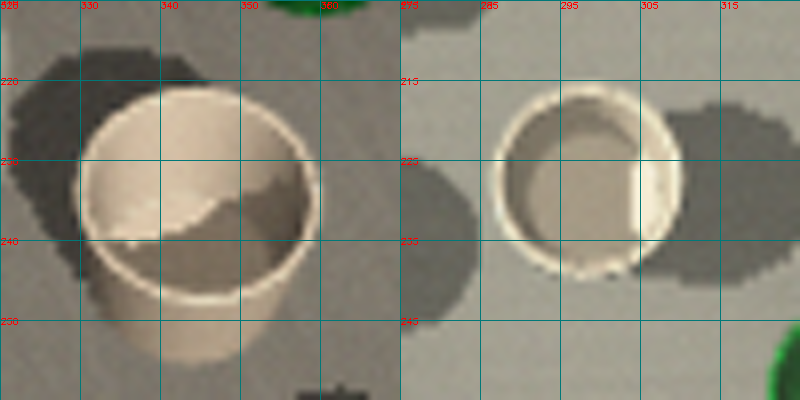

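```bash
sed -i 's/,("scene",S(432,415).*$/]:/' fit.py
python3 - <<'E'
from fit import *
print('spout',W([-.03,.08,.095]))
for n in("top","scene"):
    for nm,q in(("root",(0,0,0)),("tip",(0,0,.095)),("sq",(0,-.012,.065)),("trigtip",(0,-.026-.085*.26,.095))):
        print(n,nm,W(G(q)).round(3),proj(n,W(G(q))).round(1))
o1,v1=ray("top",(298,227.3));o2,v2=ray("scene",(344.1,233.9))
A=np.c_[v1,-v2]; t=np.linalg.lstsq(A,o2-o1,rcond=None)[0]; print('cup tri',o1+v1*t[0],o2+v2*t[1])
for n,uv in(("top",(298,227.3)),("scene",(344.1,233.9))): print('cup rim ctr',n,onz(n,uv,.062))
import cv2
# overlay
for n,x0,y0,w,h,s in(("scene",210,105,150,150,4),("top",275,120,110,85,7)):
    im=cv2.imread(f'pics/{n}1.png'); c=cv2.resize(im[y0:y0+h,x0:x0+w],(w*s,h*s),interpolation=cv2.INTER_CUBIC)
    P=lambda q:tuple(int(v) for v in ((proj(n,W(q))-[x0,y0]+.5)*s))
    def box(F,a,b,col):
        C=[[F((x,y,z)) for x in(a[0],b[0]) for y in(a[1],b[1])] for z in(a[2],b[2])]
        for k in C:
            for i,j in((0,1),(0,2),(1,3),(2,3)): cv2.line(c,P(k[i]),P(k[j]),col,1)
        for i in range(4): cv2.line(c,P(C[0][i]),P(C[1][i]),col,1)
    I=lambda q:q
    box(I,(-.065,.045,.19),(.005,.115,.265),(0,0,255))
    box(I,(-.047,.063,.095),(-.013,.097,.19),(255,0,0))
    box(G,(-.012,-.007,0),(.012,.007,.095),(0,255,0))
    def TG(q,a=.26): # trigger: hinge at (0,-.026,.012)
        y,z=q[1],q[2]; ca,sa=np.cos(a),np.sin(a)
        return G((q[0],-.026+ca*y-sa*z,.012+sa*y+ca*z))
    box(TG,(-.011,-.005,0),(.011,.005,.085),(255,0,255))
    tx,ty=p[3:]; box(I,(tx,ty-.084,.312),(tx+.18,ty+.084,.312),(0,255,255))
    cv2.imwrite(f'pics/ov_{n}.png',c)
E
```

```text
[ 0.6426 -0.0253 -0.0795 -0.064  -0.0908] -4.557095241925434
[[-0.3, -0.3], [0.1, 0.3], [-0.5, 0.9], [-0.8, 0.4], [-0.3, -0.9], [-1.0, -0.2], [-0.6, 0.5], [1.9, 1.0], [-1.0, 1.9], [-0.4, -1.2], [0.3, 0.5]]
spout [0.61904469 0.05684888 0.095     ]
top root [ 0.606 -0.108  0.148] [345.  188.2]
top tip [ 0.552 -0.103  0.226] [346.2 199.4]
top sq [ 0.568 -0.117  0.201] [349.7 195.8]
top trigtip [ 0.548 -0.151  0.226] [361.9 199.7]
scene root [ 0.606 -0.108  0.148] [284.4 179. ]
scene tip [ 0.552 -0.103  0.226] [304.3 156.1]
scene sq [ 0.568 -0.117  0.201] [296.6 160. ]
scene trigtip [ 0.548 -0.151  0.226] [299.2 142. ]
cup tri [0.4992443  0.05626177 0.06145865] [0.49864748 0.05674635 0.06139163]
cup rim ctr top [0.49916234 0.05623569 0.062     ]
cup rim ctr scene [0.49881722 0.05703954 0.062     ]
```

View pics/ov_scene.png

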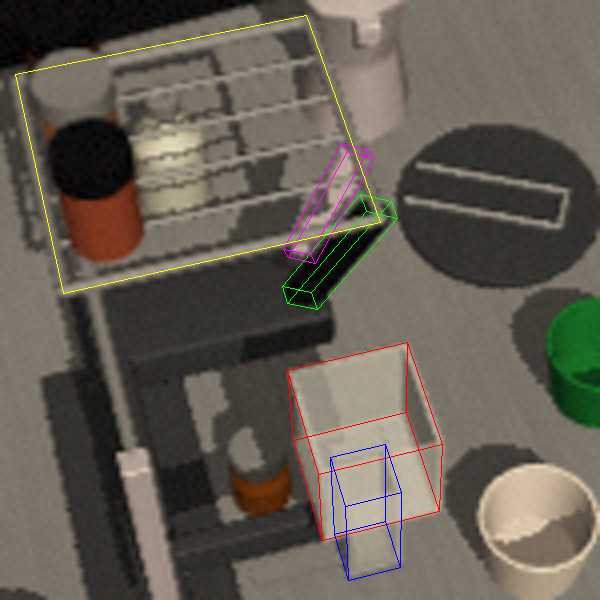

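View pics/ov_top.png

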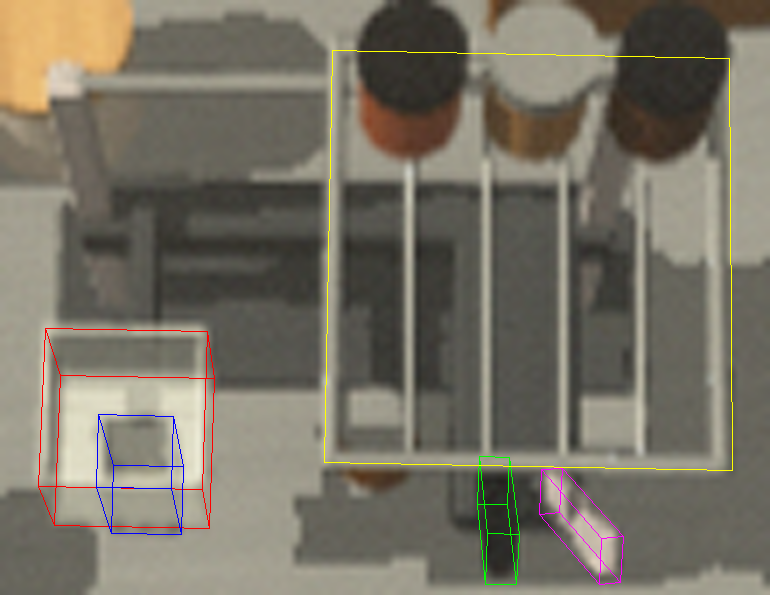

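```bash
python3 - <<'E'
from h import *
for nm,uv in dict(g333=(333,254),g253=(254,234.5),g260=(258,271)).items(): print(nm,onz("top",uv,.062).round(3))
print('tall',onz("top",(249.2,194.8),.1).round(3),'moka',onz("top",(434,225),.17).round(3))
print('jar',onz("scene",(275,222),.04).round(3))
print(robot.current_eef_rot(),robot.current_tool_pos(),robot.current_finger_gap())
for yaw in(0,180,-180,-4.5,175.5):
  for P,t in(((.40,.0565,.036),40),((.43,.0565,.12),40),((.575,.0565,.036),40),((.568,-.117,.201),35),((.48,-.11,.32),35)):
    q=robot.inverse_kinematics(P,[180,-t,yaw]) if yaw in(0,-4.5) else robot.inverse_kinematics(P,[180,t,yaw])
    print(yaw,P,None if q is None else np.round(q,0))
E
```

```text
g333 [ 0.402 -0.057  0.062]
g253 [0.484 0.206 0.062]
g260 [0.36  0.196 0.062]
tall [0.614 0.213 0.1  ] moka [ 0.465 -0.378  0.17 ]
jar [ 0.656 -0.054  0.04 ]
[1.79998895e+02 2.53276136e-03 2.52621354e+01] [ 0.23470028 -0.49742609  0.24998499] 0.99717417633766
0 (0.4, 0.0565, 0.036) None
0 (0.43, 0.0565, 0.12) None
0 (0.575, 0.0565, 0.036) [ 14.  27. -30. 132. 131.  25. 135.]
0 (0.568, -0.117, 0.201) [ 36.   6. -22. 119. -16.  22. -63.]
0 (0.48, -0.11, 0.32) [ 49. -13. -25. 117. -27.  45. -53.]
180 (0.4, 0.0565, 0.036) None
180 (0.43, 0.0565, 0.12) None
180 (0.575, 0.0565, 0.036) [ 38.  41. -62. 131. 118.  42. -22.]
180 (0.568, -0.117, 0.201) [ 13.   5.   2. 119. -23.  23. 124.]
180 (0.48, -0.11, 0.32) [ -1. -14.  16. 118.  -7.  42. 109.]
-180 (0.4, 0.0565, 0.036) None
-180 (0.43, 0.0565, 0.12) None
-180 (0.575, 0.0565, 0.036) [ 38.  41. -62. 131. 118.  42. -22.]
-180 (0.568, -0.117, 0.201) [ 13.   5.   2. 119. -23.  23. 124.]
-180 (0.48, -0.11, 0.32) [ -1. -14.  16. 118.  -7.  42. 109.]
-4.5 (0.4, 0.0565, 0.036) None
-4.5 (0.43, 0.0565, 0.12) [ 31.  -3. -53. 146.  93.  14. 156.]
-4.5 (0.575, 0.0565, 0.036) [  3.  25. -20. 132. 127.  24. 130.]
-4.5 (0.568, -0.117, 0.201) [ 36.   6. -24. 119.  -6.  21. -78.]
-4.5 (0.48, -0.11, 0.32) [ 50. -14. -28. 117. -24.  43. -61.]
175.5 (0.4, 0.0565, 0.036) None
175.5 (0.43, 0.0565, 0.12) [ 52.  -4. -71. 145.  95.  12. -25.]
175.5 (0.575, 0.0565, 0.036) [ 35.  41. -62. 131. 115.  47. -25.]
175.5 (0.568, -0.117, 0.201) [ 19.   5.  -7. 120. -11.  21. 107.]
175.5 (0.48, -0.11, 0.32) [ 10. -13.   4. 118.  -7.  41. 104.]
```

```bash
python3 - <<'E'
from h import *
for yaw in(0,180):
  for x,z in((.43,.16),(.43,.04),(.50,.04),(.58,.04)):
   for t in(15,20,25,30,35):
    q=robot.inverse_kinematics((x,.0565,z),[180,-t if yaw==0 else t,yaw])
    print(yaw,x,z,t,None if q is None else np.round(q,0))
E
```

```text
0 0.43 0.16 15 [  37.    1.  -49.  122.    6.   42. -106.]
0 0.43 0.16 20 [  45.   -3.  -55.  126.    2.   36. -102.]
0 0.43 0.16 25 [ 52.  -9. -60. 130.  -8.  29. -93.]
0 0.43 0.16 30 [ 56. -14. -61. 135. -21.  24. -80.]
0 0.43 0.16 35 [ 53. -17. -59. 139. -32.  17. -71.]
0 0.43 0.04 15 [  20.   15.  -36.  131.   31.   25. -131.]
0 0.43 0.04 20 [  25.   15.  -43.  135.   48.   20. -148.]
0 0.43 0.04 25 [  22.   13.  -39.  139.   69.   16. -170.]
0 0.43 0.04 30 [  3.  11. -20. 144. 105.  12. 151.]
0 0.43 0.04 35 None
0 0.5 0.04 15 [  17.   22.  -32.  121.   31.   28. -128.]
0 0.5 0.04 20 [   9.   19.  -23.  126.   34.   20. -133.]
0 0.5 0.04 25 [-49.  20.  43. 132. -50.  12. -53.]
0 0.5 0.04 30 [  5.  17. -20. 135.  92.  12. 169.]
0 0.5 0.04 35 [ -5.  17. -10. 139. 133.  14. 126.]
0 0.58 0.04 15 [   9.   28.  -23.  110.   25.   32. -120.]
0 0.58 0.04 20 [   5.   25.  -18.  115.   28.   24. -124.]
0 0.58 0.04 25 [  -5.   23.   -6.  120.   27.   14. -125.]
0 0.58 0.04 30 [-45.  27.  42. 125. -77.  13. -28.]
0 0.58 0.04 35 [  6.  24. -20. 128. 111.  14. 152.]
180 0.43 0.16 15 [ 30.   1.
[... 315 characters left out ...]
 32.  17. -51. 135.  54.  23.  27.]
180 0.43 0.04 25 [  9.  11. -26. 140.  63.  13.  15.]
180 0.43 0.04 30 [ 39.  20. -61. 143.  98.  26. -18.]
180 0.43 0.04 35 None
180 0.5 0.04 15 [ 32.  28. -52. 121.  47.  35.  38.]
180 0.5 0.04 20 [ 29.  24. -47. 125.  54.  27.  31.]
180 0.5 0.04 25 [ 10.  18. -25. 130.  57.  15.  25.]
180 0.5 0.04 30 [ 14.  18. -31. 134.  92.  15. -10.]
180 0.5 0.04 35 [ 38.  30. -61. 138. 110.  34. -23.]
180 0.58 0.04 15 [ 20.  31. -36. 110.  37.  35.  50.]
180 0.58 0.04 20 [ 16.  28. -32. 114.  41.  27.  45.]
180 0.58 0.04 25 [ 22.  28. -39. 119.  62.  25.  26.]
180 0.58 0.04 30 [  7.  24. -20. 124.  74.  14.  11.]
180 0.58 0.04 35 [ 38.  39. -62. 127. 104.  38.  -9.]
```

```bash
python3 - <<'E'
from h import *
robot.line_to([.235,-.497,.36],velocity=.3)
o=[180,22,180]
q=robot.inverse_kinematics([.42,.0565,.22],o); print(np.round(q,1))
robot.move_to([.42,.0565,.22],o)
fingers.gripper_to(0.4)
print(robot.current_tool_pos(),robot.current_eef_rot(),robot.current_joint_positions(),robot.current_time_s())
save("scene","s3.png");save("top","t3.png")
E
```

```text
[ 26.4 -11.2 -34.5 123.9  -4.4  43.6  83.8]
[0.42000778 0.05649937 0.22000105] [179.99803232  21.99937326 179.9973189 ] [ 26.42349782 -11.18952244 -34.50383987 123.89340131  -4.39748823
  43.61961421  83.81503967] 4.7167
```

View pics/s3.png

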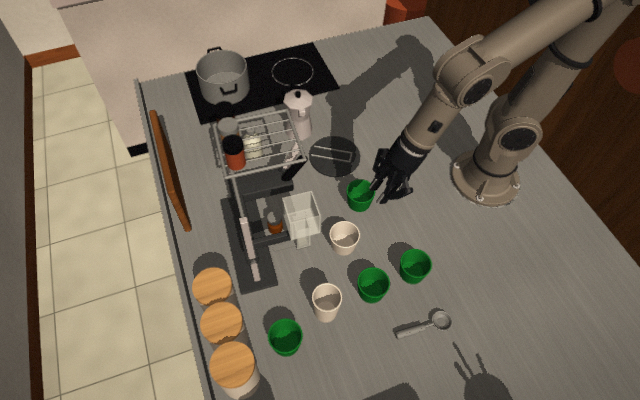

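```bash
python3 - <<'E'
from h import *
robot.line_to([.42,.0565,.033],velocity=.15,f_stop=8)
print(robot.current_tool_pos(),robot.current_joint_positions().round(0),robot.current_contact_force())
robot.line_to([.48,.0565,.033],velocity=.06)
print(robot.current_tool_pos(),robot.current_contact_force(),robot.current_time_s())
save("scene","s4.png");save("top","t4.png")
print([(np.round(d["rect"],1).tolist(),round(d["p"],2)) for d in recognise("cup","top")])
a=cv2.imread('pics/s4.png')[150:300,230:430];b=cv2.imread('pics/t4.png')[130:280,230:430]
cv2.imwrite('pics/v4.png',cv2.resize(np.hstack([a,b]),(800,300),interpolation=cv2.INTER_CUBIC))
E
```

```text
[0.42010381 0.05667648 0.03312131] [ 12.  12. -29. 139.  52.  14.  26.] [-0.26383369  0.71506035  0.47137932]
[0.47975446 0.05651656 0.0329569 ] [-0.37953661  0.22839914  0.34565777] 7.6583
[([297.7, 220.8, 20.0, 25.5], 0.74), ([258.0, 271.6, 21.4, 26.1], 0.73), ([238.9, 164.5, 18.6, 22.0], 0.7), ([254.9, 237.8, 25.5, 23.3], 0.63), ([333.4, 254.8, 21.0, 20.6], 0.59)]
```

View pics/v4.png

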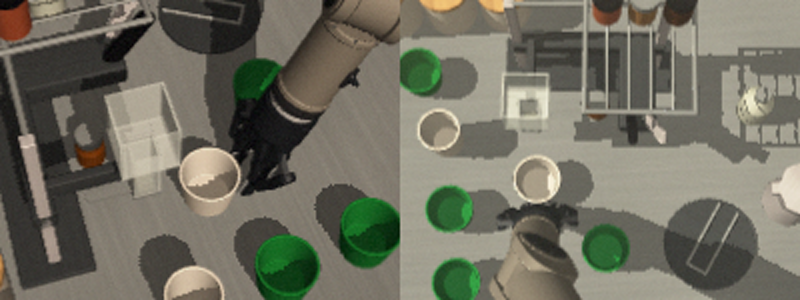

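```bash
cat > cupfit.py <<'E'
from h import *
from scipy.optimize import least_squares
def white(n,im,c,r=24):
    x0,y0=int(c[0]-r),int(c[1]-r); s=im[y0:y0+2*r,x0:x0+2*r]
    return cv2.resize(s,(8*2*r,8*2*r),interpolation=cv2.INTER_CUBIC),x0,y0
E
python3 - <<'E'
from cupfit import *
for n,f,c in(("top","t4.png",(298,219)),("scene","s4.png",(335,238))):
    im=cv2.imread('pics/'+f); s,x0,y0=white(n,im,c)
    for x in range(0,48,8): cv2.line(s,(x*8,0),(x*8,383),(120,120,0),1);cv2.line(s,(0,x*8),(383,x*8),(120,120,0),1)
    # overlay predicted rim for candidate x
    for X,col in((.524,(0,0,255)),(.518,(255,0,0))):
        th=np.linspace(0,2*np.pi,60); P=[(proj(n,(X+.041*np.cos(a),.0565+.041*np.sin(a),.062))-[x0,y0]+.5)*8 for a in th]
        cv2.polylines(s,[np.int32(P)],True,col,1)
    cv2.imwrite(f'pics/rim_{n}.png',s)
a=[cv2.imread(f'pics/rim_{n}.png') for n in("top","scene")]; cv2.imwrite('pics/rim.png',np.hstack(a))
E
```

```text
(no output)
```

View pics/rim.png

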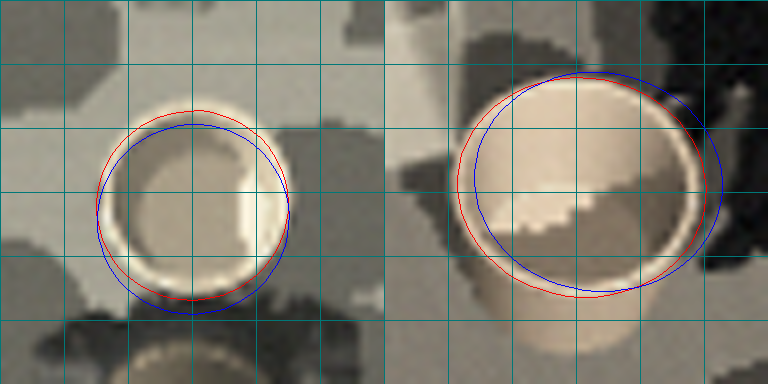

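```bash
python3 - <<'E'
from h import *
robot.line_to([.545,.0568,.033],velocity=.06)
try: r=robot.line_to([.569,.0568,.033],[180,27,180],velocity=.04); print('27')
except robot.PlanningError as e:
    print(e); robot.line_to([.57,.0568,.033],velocity=.04)
print(robot.current_tool_pos(),robot.current_eef_rot(),robot.current_joint_positions().round(),robot.current_contact_force(),robot.current_time_s())
save("scene","s5.png");save("top","t5.png")
a=cv2.imread('pics/s5.png')[150:300,230:430];b=cv2.imread('pics/t5.png')[130:280,230:430]
cv2.imwrite('pics/v5.png',cv2.resize(np.hstack([a,b]),(800,300),interpolation=cv2.INTER_CUBIC))
from cupfit import *
S=[]
for n,f,c in(("top","t5.png",(297,203)),("scene","s5.png",(312,240))):
    im=cv2.imread('pics/'+f); s,x0,y0=white(n,im,c)
    for X,col in((.619,(0,0,255)),(.613,(255,0,0))):
        th=np.linspace(0,2*np.pi,60); P=[(proj(n,(X+.041*np.cos(a),.0568+.041*np.sin(a),.062))-[x0,y0]+.5)*8 for a in th]
        cv2.polylines(s,[np.int32(P)],True,col,1)
    S.append(s)
cv2.imwrite('pics/rim5.png',np.hstack(S))
E
```

```text
27
[0.56869629 0.05681659 0.03290404] [-179.98896908   26.97264665 -179.99106347] [  7.  24. -21. 123.  60.  15.  24.] [-0.44209575 -0.45917465 -0.4942734 ] 9.7917
```

View pics/v5.png

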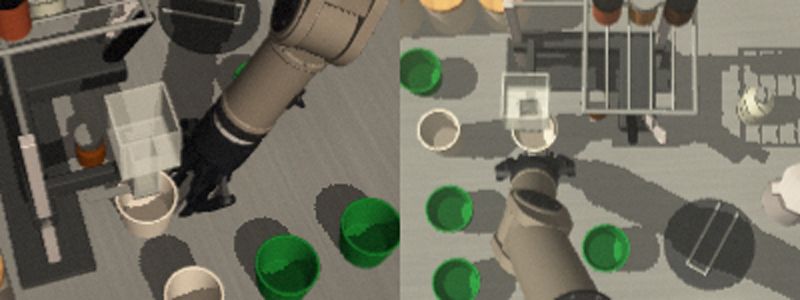

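View pics/rim5.png

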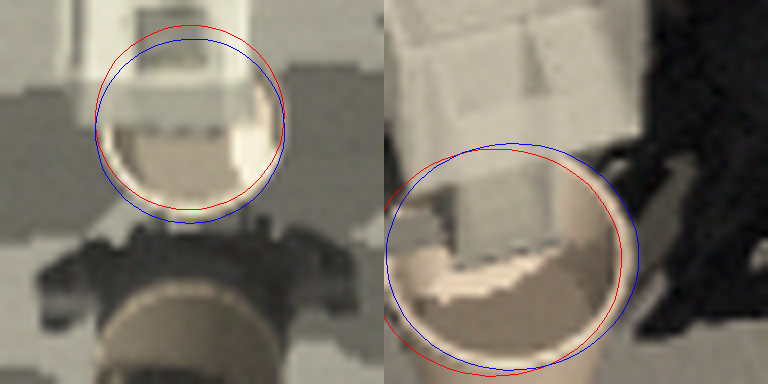

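```bash
python3 - <<'E'
from h import *
robot.line_to([.572,.0568,.033],velocity=.03)
robot.line_to([.53,.0568,.036],velocity=.08)
robot.line_to([.43,.0568,.25],[180,27,180],velocity=.2)
print(robot.current_joint_positions().round(),robot.current_time_s())
save("scene","s6.png");save("top","t6.png")
from cupfit import *
S=[]
for n,f,c in(("top","t6.png",(297,203)),("scene","s6.png",(312,240))):
    im=cv2.imread('pics/'+f); s,x0,y0=white(n,im,c)
    for X,col in((.619,(0,0,255)),):
        th=np.linspace(0,2*np.pi,60); P=[(proj(n,(X+.041*np.cos(a),.0568+.041*np.sin(a),.062))-[x0,y0]+.5)*8 for a in th]
        cv2.polylines(s,[np.int32(P)],True,col,1)
    # chute mouth predicted
    p=[(proj(n,(.619+dx,.0568+dy,.095))-[x0,y0]+.5)*8 for dx,dy in((.017,.017),(.017,-.017),(-.017,-.017),(-.017,.017))]
    cv2.polylines(s,[np.int32(p)],True,(255,0,0),1)
    S.append(s)
cv2.imwrite('pics/rim6.png',np.hstack(S))
for P in ((.568,-.117,.201),(.51,-.113,.283)):
  for yw in(-4.5,175.5):
    q=robot.inverse_kinematics(P,[180,-35 if yw<0 else 35,yw]); print(P,yw,np.round(q,0))
E
```

```text
[ 31. -16. -36. 124.  -9.  42.  89.] 12.4
(0.568, -0.117, 0.201) -4.5 [-48.   8.  67. 121. -34.  25. -51.]
(0.568, -0.117, 0.201) 175.5 [ 38.   6. -26. 119.  -5.  21. 102.]
(0.51, -0.113, 0.283) -4.5 [ 79. -11. -55. 117. -31.  39. -53.]
(0.51, -0.113, 0.283) 175.5 [ 32.  -7. -15. 118. -15.  35. 111.]
```

View pics/rim6.png

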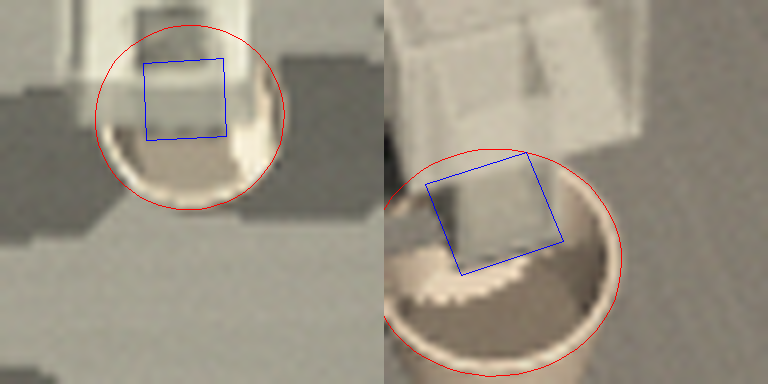

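View pics/s6.png

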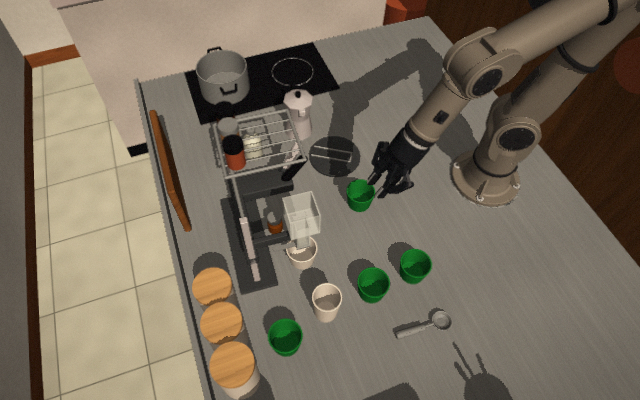

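```bash
python3 - <<'E'
from h import *
fingers.gripper_to(1.0)
o=[180,35,175.5]
d=np.array([.572,-.045,-.819]); sq=np.array([.570,-.117,.201])
robot.move_to((sq-.1*d).tolist(),o)
print(robot.line_to((sq-.045*d).tolist(),velocity=.1,f_stop=6))
print(robot.current_tool_pos(),robot.current_eef_rot(),robot.current_contact_force(),robot.current_joint_positions().round(),robot.current_time_s())
a=save("scene","s7.png")[:,:,::-1][90:240,210:410];b=save("top","t7.png")[:,:,::-1][110:260,250:450]
cv2.imwrite('pics/v7.png',cv2.resize(np.hstack([a,b]),(800,300),interpolation=cv2.INTER_CUBIC))
E
```

```text
False
[ 0.54437466 -0.11447465  0.23823741] [-179.99215006   35.0287052   175.55225725] [0.42099144 0.19726805 0.73002482] [ 31.  -0. -18. 119. -11.  27. 108.] 14.55
```

View pics/v7.png

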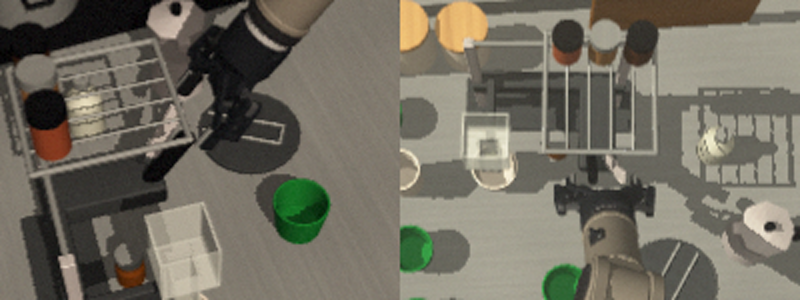

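```bash
python3 - <<'E'
from h import *
sq=np.array([.570,-.117,.201])
print(robot.line_to(sq.tolist(),velocity=.06,f_stop=6))
print(robot.current_tool_pos(),robot.current_contact_force(),robot.current_time_s())
a=save("scene","s8.png")[:,:,::-1][90:240,210:410];b=save("top","t8.png")[:,:,::-1][110:260,250:450]
cv2.imwrite('pics/v8.png',cv2.resize(np.hstack([a,b]),(800,300),interpolation=cv2.INTER_CUBIC))
E
```

```text
False
[ 0.57013416 -0.11700805  0.20117542] [0.14837958 0.30763216 0.43754146] 15.55
```

View pics/v8.png

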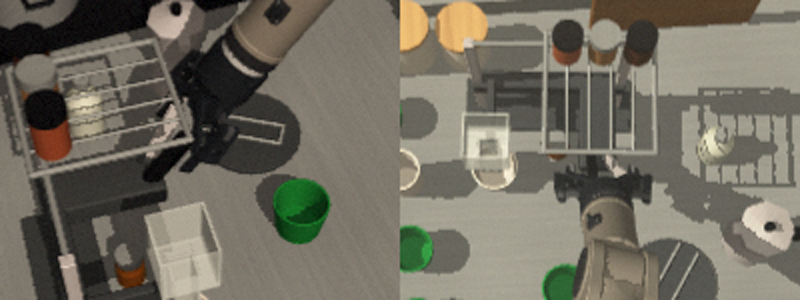

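```bash
python3 - <<'E'
from h import *
R=lambda: print(np.round(robot.current_finger_gap(),3),robot.current_tool_pos().round(4),robot.current_contact_force().round(2),round(robot.current_time_s(),2))
for g in(.62,.55,.5,.4,.3):
    fingers.gripper_to(g,30); R()
robot.pause(.4); R()
a=save("scene","s9.png")[:,:,::-1][90:240,210:410];b=save("top","t9.png")[:,:,::-1][110:260,250:450]
cv2.imwrite('pics/v9.png',cv2.resize(np.hstack([a,b]),(800,300),interpolation=cv2.INTER_CUBIC))
E
```

```text
0.619 [ 0.5702 -0.1186  0.2016] [-1.7  -4.69  2.03] 16.07
0.555 [ 0.5702 -0.118   0.2015] [-2.82 -4.67  1.96] 16.31
0.5 [ 0.5702 -0.1172  0.2013] [-2.31 -4.56  3.68] 16.53
0.433 [ 0.5703 -0.1146  0.2016] [-5.43  1.36  7.15] 16.75
0.432 [ 0.5703 -0.1146  0.2016] [-5.15  0.65  6.92] 16.97
0.431 [ 0.5703 -0.1146  0.2016] [-5.36  1.12  7.56] 17.37
```

View pics/v9.png

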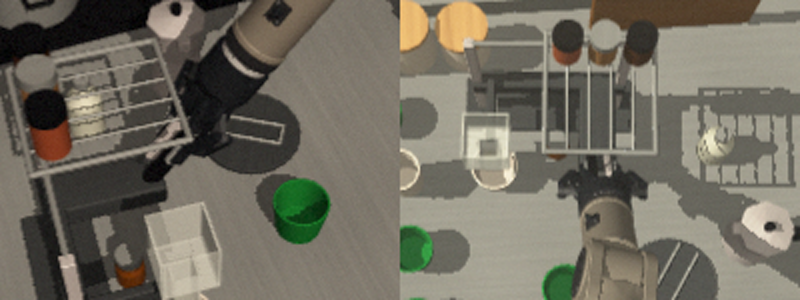

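```bash
python3 - <<'E'
from h import *
S=[]
for f in("6","9"):
    for n,c in(("t",(297,200)),("s",(303,240))):
        im=cv2.imread(f'pics/{n}{f}.png'); x,y=c; S.append(cv2.resize(im[y-25:y+35,x-30:x+30],(390,290),interpolation=cv2.INTER_CUBIC))
cv2.imwrite('pics/v10.png',np.vstack([np.hstack(S[:2]),np.hstack(S[2:])]))
E
```

```text
(no output)
```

View pics/v10.png

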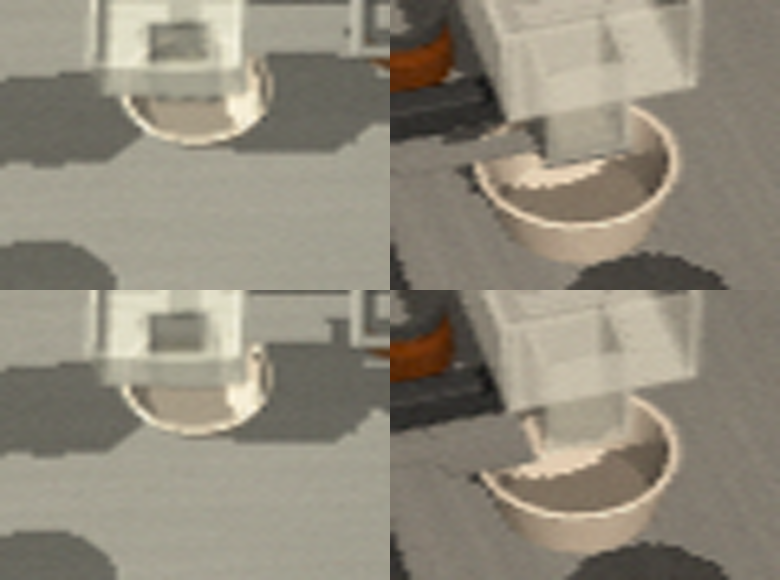

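```bash
python3 - <<'E'
from h import *
for n in("top","scene"):
    print(n,proj(n,(.619,.057,.01)).round(1),'gate cube',proj(n,(.619,.057,.107)).round(1))
    for l in("cube","cube_center"): print(l,[(np.round(d["rect"],1).tolist(),round(d["p"],2)) for d in recognise(l,n)])
S=[]
for f in("6","9"):
    for n,c in(("t",(297,192)),("s",(303,245))):
        im=cv2.imread(f'pics/{n}{f}.png'); x,y=c; k=im[y-18:y+18,x-24:x+24].astype(float); k=np.clip((k-80)*1.8,0,255).astype(np.uint8); S.append(cv2.resize(k,(390,290),interpolation=cv2.INTER_NEAREST))
cv2.imwrite('pics/v11.png',np.vstack([np.hstack(S[:2]),np.hstack(S[2:])]))
E
```

```text
top [297.  196.4] gate cube [295.3 190.1]
cube []
cube_center []
scene [301.6 257. ] gate cube [301.3 239.9]
cube [([288.8, 164.3, 17.6, 30.6], 0.71)]
cube_center []
```

View pics/v11.png

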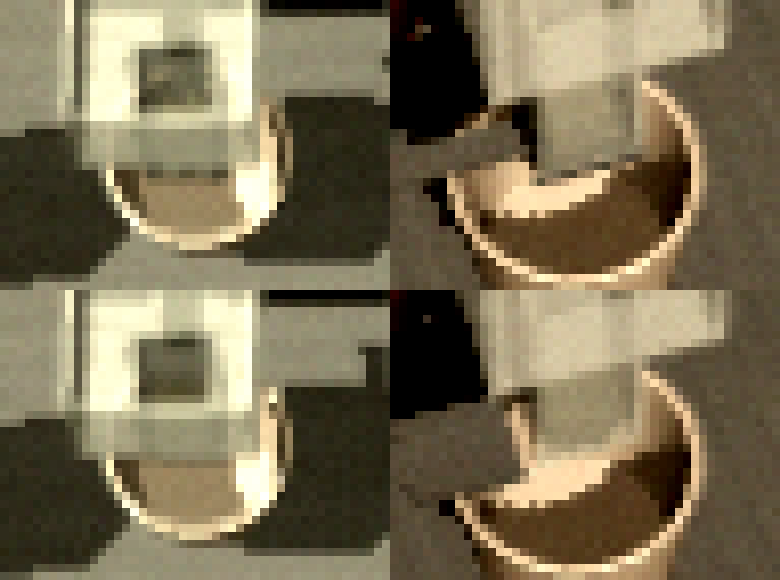

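```bash
python3 - <<'E'
from h import *
robot.pause(.3)
S=[]
for n,c in(("top",(297,196)),("scene",(301,245))):
    im=save(n,n+'11.png')[:,:,::-1]; x,y=c; k=im[y-24:y+24,x-24:x+24].astype(float); k=np.clip((k-60)*1.5,0,255).astype(np.uint8); S.append(cv2.resize(k,(400,400),interpolation=cv2.INTER_CUBIC))
cv2.imwrite('pics/v12.png',np.hstack(S))
print(robot.current_time_s())
E
```

```text
18.0667
```

View pics/v12.png

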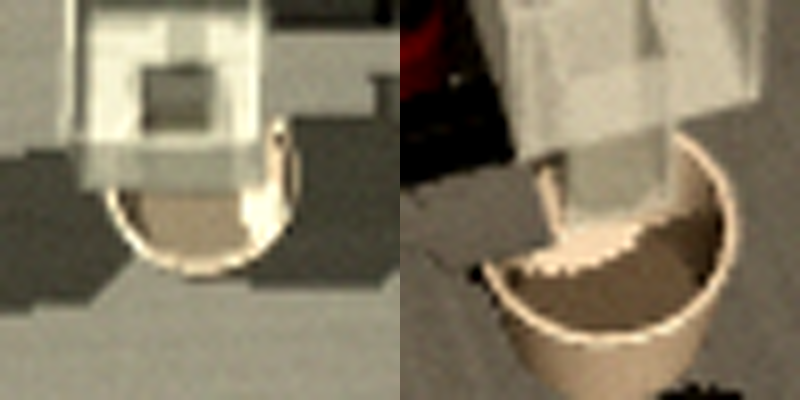

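```bash
python3 - <<'E'
from h import *
S=[]
for a,b,c in(("t6","top11",(297,196)),("s6","scene11",(301,245))):
    A=cv2.imread(f'pics/{a}.png').astype(int);B=cv2.imread(f'pics/{b}.png').astype(int);x,y=c
    d=(B-A).sum(2)[y-20:y+20,x-20:x+20]
    S.append(cv2.resize(np.clip(128+d,0,255).astype(np.uint8),(400,400),interpolation=cv2.INTER_NEAREST))
cv2.imwrite('pics/v13.png',np.hstack(S))
E
```

```text
(no output)
```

View pics/v13.png

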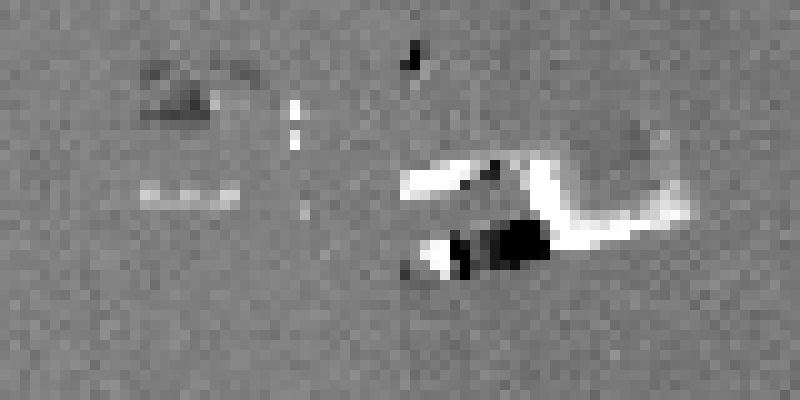

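```bash
python3 - <<'E'
from h import *
fingers.gripper_to(1.0)
robot.pause(.3)
print(robot.current_tool_pos(),robot.current_contact_force())
d=np.array([.572,-.045,-.819]); p=robot.current_tool_pos()
S=[]
for n,c in(("top",(297,196)),("scene",(301,245))):
    im=save(n,n+'14.png')[:,:,::-1]; x,y=c; k=im[y-24:y+24,x-24:x+24].astype(float); k=np.clip((k-60)*1.5,0,255).astype(np.uint8); S.append(cv2.resize(k,(400,400),interpolation=cv2.INTER_CUBIC))
cv2.imwrite('pics/v14.png',np.hstack(S))
for q in((.619,.057,.095),(.639,.057,.015),(.629,.04,.015),(.619,.03,.015)): print(q,proj("scene",q).round(1),proj("top",q).round(1))
print(robot.current_time_s())
E
```

```text
[ 0.56998929 -0.11701098  0.20099177] [-0.16627362  0.37420479 -0.60113311]
(0.619, 0.057, 0.095) [301.3 242.2] [295.6 190.9]
(0.639, 0.057, 0.015) [294.6 258.5] [296.7 190.7]
(0.629, 0.04, 0.015) [296. 252.] [301.5 193.1]
(0.619, 0.03, 0.015) [298.2 247.7] [304.5 195.7]
19.0
```

View pics/v14.png

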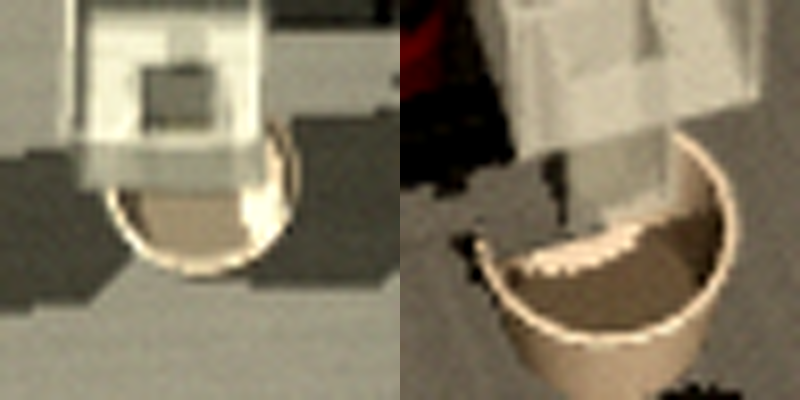

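```bash
python3 - <<'E'
from h import *
d=np.array([.572,-.045,-.819]); p=np.array([.570,-.117,.201])
robot.line_to((p-.1*d).tolist(),velocity=.12)
print(robot.current_contact_force(),robot.current_time_s())
robot.move_to([.45,-.10,.34],[180,35,175.5])
S=[]
for n,c in(("top",(297,196)),("scene",(301,245))):
    im=save(n,n+'15.png')[:,:,::-1]; x,y=c; k=im[y-24:y+24,x-24:x+24].astype(float); k=np.clip((k-60)*1.5,0,255).astype(np.uint8); S.append(cv2.resize(k,(400,400),interpolation=cv2.INTER_CUBIC))
    im=im[105:180,255:405] if n=="scene" else im[160:210,310:410]; cv2.imwrite(f'pics/tr_{n}.png',cv2.resize(im,(800,400),interpolation=cv2.INTER_CUBIC))
cv2.imwrite('pics/v15.png',np.hstack(S))
print(robot.current_time_s())
E
```

```text
[-1.12495635  0.27389898 -0.07655341] 19.9833Traceback (most recent call last):
  File "<stdin>", line 5, in <module>
station.PlanningError: the arm cannot take that pose within its joint ranges
```

```bash
python3 - <<'E'
from h import *
robot.move_to([.45,-.16,.30],[180,25,175.5])
S=[]
for n,c in(("top",(297,196)),("scene",(301,245))):
    im=save(n,n+'15.png')[:,:,::-1]; x,y=c; k=im[y-24:y+24,x-24:x+24].astype(float); k=np.clip((k-60)*1.5,0,255).astype(np.uint8); S.append(cv2.resize(k,(400,400),interpolation=cv2.INTER_CUBIC))
    im=im[105:180,235:385] if n=="scene" else im[160:210,310:410]; cv2.imwrite(f'pics/tr_{n}.png',cv2.resize(im,(800,400),interpolation=cv2.INTER_CUBIC))
cv2.imwrite('pics/v15.png',np.hstack(S))
print(robot.current_time_s())
E
```

```text
20.5
```

View pics/v15.png

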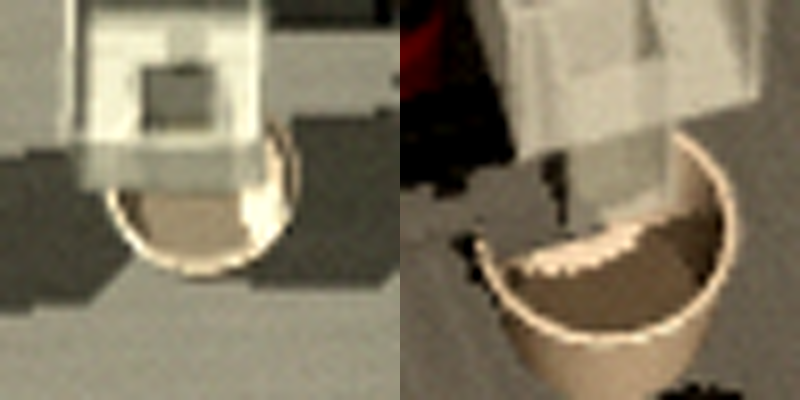

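View pics/tr_top.png

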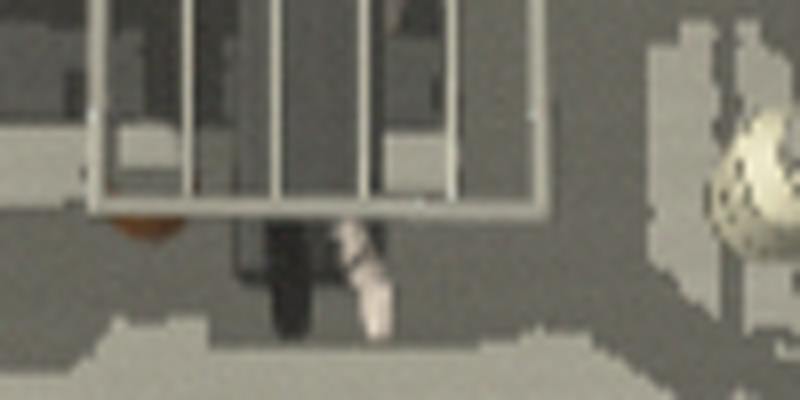

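View pics/scene15.png

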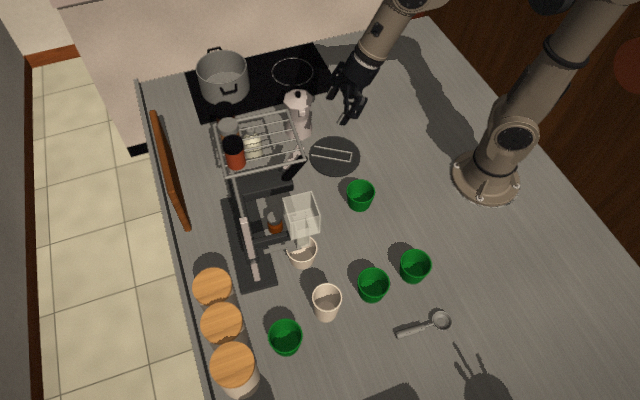

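```bash
python3 - <<'E'
from h import *
S=[]
for f in("s6","scene11","scene15"):
    im=cv2.imread(f'pics/{f}.png')[228:264,286:318].astype(float); S.append(cv2.resize(np.clip((im-60)*1.6,0,255).astype(np.uint8),(265,298),interpolation=cv2.INTER_NEAREST))
T=[]
for f in("t6","top11","top15"):
    im=cv2.imread(f'pics/{f}.png')[176:212,281:313].astype(float); T.append(cv2.resize(np.clip((im-60)*1.6,0,255).astype(np.uint8),(265,298),interpolation=cv2.INTER_NEAREST))
cv2.imwrite('pics/v16.png',np.vstack([np.hstack(S),np.hstack(T)]))
E
```

```text
(no output)
```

View pics/v16.png

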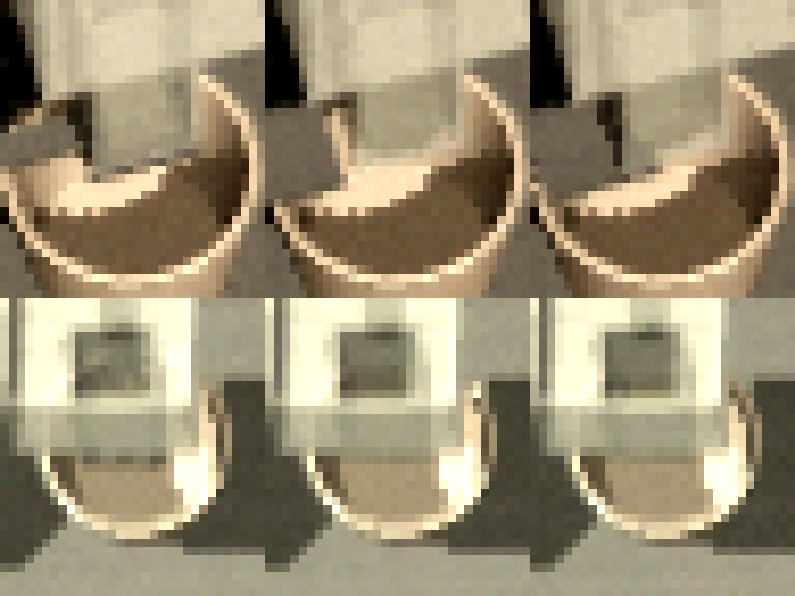

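```bash
python3 - <<'E'
from h import *
robot.pause(.5)
save("scene","scene17.png");save("top","top17.png")
S=[]
def D(a,b,n):
    A=cv2.imread(f'pics/{a}.png').astype(int);B=cv2.imread(f'pics/{b}.png').astype(int)
    x,y=(297,196) if n=='t' else (301,245)
    return cv2.resize(np.clip(128+2*(B-A).sum(2)[y-20:y+20,x-20:x+20],0,255).astype(np.uint8),(260,260),interpolation=cv2.INTER_NEAREST)
R1=[D("s6","scene15","s"),D("scene11","scene15","s"),D("scene14","scene17","s")]
R2=[D("t6","top15","t"),D("top11","top15","t"),D("top14","top17","t")]
cv2.imwrite('pics/v17.png',np.vstack([np.hstack(R1),np.hstack(R2)]))
E
```

```text
(no output)
```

View pics/v17.png

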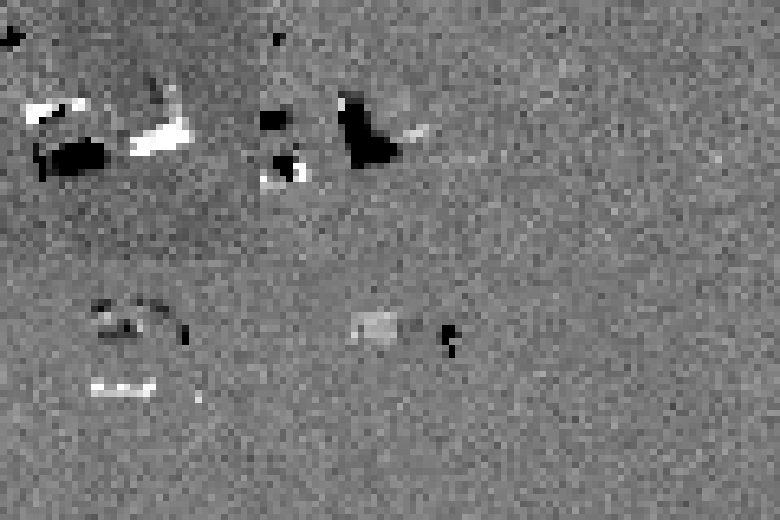

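```bash
python3 - <<'E'
from h import *
for k,uv in dict(closed=(309.5,246.7),full=(294.5,249.7),now=(301.3,248)).items(): print(k,onz("scene",uv,.096).round(4))
for z in(.085,.095,.105,.12): print(z,onz("scene",(305,245),z).round(4))
E
cat > /dev/null; python3 - <<'E'
import cv2,numpy as np
im=cv2.imread('pics/scene17.png')[225:265,280:320]; 
cv2.imwrite('pics/v18.png',cv2.resize(im,(800,600) if 0 else (600,600),interpolation=cv2.INTER_LANCZOS4))
E
```

```text
closed [0.6042 0.0767 0.096 ]
full [0.6424 0.0714 0.096 ]
now [0.6248 0.0729 0.096 ]
0.085 [0.6112 0.0629 0.085 ]
0.095 [0.613  0.0678 0.095 ]
0.105 [0.6148 0.0726 0.105 ]
0.12 [0.6174 0.0799 0.12  ]
```

View pics/v18.png

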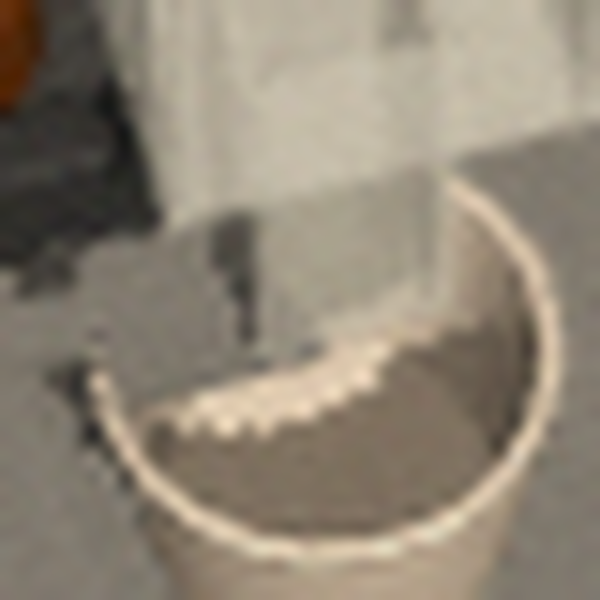

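```bash
cat > squeeze.py <<'E'
from h import *
import sys
R=lambda: print(np.round(robot.current_finger_gap(),3),robot.current_tool_pos().round(4),robot.current_contact_force().round(2),round(robot.current_time_s(),2))
o=[180,35,175.5]
d=np.array([.572,-.045,-.819]); sq=np.array([.570,-.115,.201])
robot.move_to((sq-.1*d).tolist(),o)
print(robot.line_to(sq.tolist(),velocity=.12,f_stop=6)); R()
fingers.gripper_to(.55,40)
fingers.gripper_to(.3,60); robot.pause(.3); R()
save("scene","sq_s.png");save("top","sq_t.png")
E
python3 squeeze.py; python3 - <<'E'
import cv2,numpy as np
S=[cv2.resize(cv2.imread('pics/'+f)[y:y+40,x:x+40],(400,400),interpolation=cv2.INTER_CUBIC) for f,x,y in(("sq_s.png",280,225),("sq_t.png",278,176))]
cv2.imwrite('pics/v19.png',np.hstack(S))
E
```

```text
False
1.003 [ 0.5702 -0.1154  0.2018] [-0.09  0.14 -0.19] 22.51
0.419 [ 0.5701 -0.1142  0.2022] [-6.55  1.5   7.72] 23.52
```

View pics/v19.png

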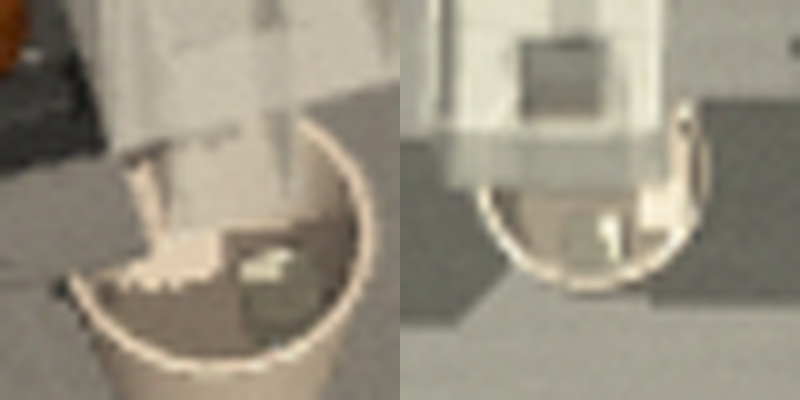

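The cube has now dropped: it lies in the cup's front (scene ≈(307,252), top ≈(297,200)). Releasing the trigger and backing out.

```bash
python3 - <<'E'
from h import *
fingers.gripper_to(1.0); robot.pause(.3)
d=np.array([.572,-.045,-.819]); p=np.array([.570,-.116,.201])
robot.line_to((p-.1*d).tolist(),velocity=.12)
robot.move_to([.45,-.16,.30],[180,25,175.5])
print(robot.current_contact_force(),robot.current_time_s())
A=save("scene","s20.png")[:,:,::-1];B=save("top","t20.png")[:,:,::-1]
S=[cv2.resize(i,(400,300),interpolation=cv2.INTER_CUBIC) for i in(A[225:265,275:328],B[176:216,271:324],A[110:200,255:375],B[160:220,310:390])]
cv2.imwrite('pics/v20.png',np.vstack([np.hstack(S[:2]),np.hstack(S[2:])]))
D=np.abs(B.astype(int)-cv2.imread('pics/t6.png')).sum(2)[178:202,335:375]; print('trigger area diff vs start',D.max(),D.mean(), 'jammed case',np.abs(cv2.imread('pics/top17.png').astype(int)-cv2.imread('pics/t6.png')).sum(2)[178:202,335:375].mean())
for n,uv in(("top",(297,200.5)),("scene",(307,252))): print(onz(n,uv,.018).round(3))
E
```

```text
[ 0.2811753   0.57440404 -0.02462181] 25.8667
trigger area diff vs start 31 6.785416666666666 jammed case 23.630208333333332
[0.602 0.057 0.018]
[0.602 0.052 0.018]
```

View pics/v20.png

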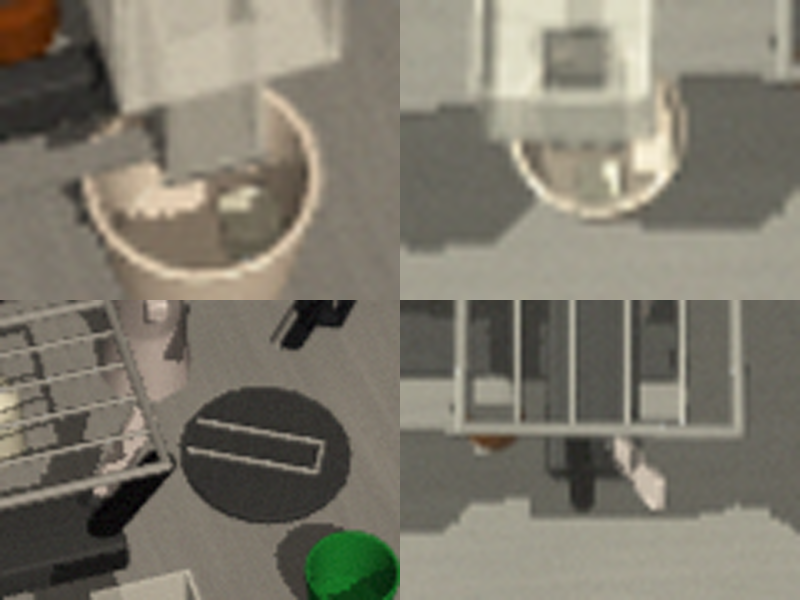

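View pics/s20.png

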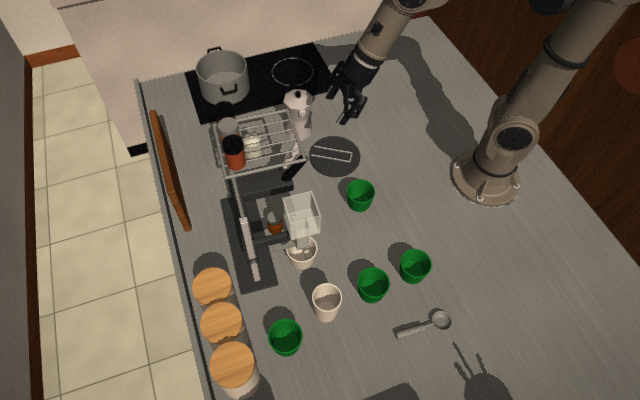

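Trigger region is pixel-equal to the start, the gate is shut again, and the cube is in the cup about 17 mm from its axis. The cup is unmoved, so I am handing in.

```bash
python3 -c "
from h import *
robot.pause(.3); workorder.close_job(); print(robot.current_time_s())"
```

```text
the job is handed in; nothing more can be done
the job is handed in; nothing more can be done
```

The short cup now stands under the spout with the sugar cube inside it. The trigger has sprung back and the job is handed in at about 26 s; the system gives no verdict.

- **Cup:** I slid it about 120 mm along the shelf with the partly opened, tilted fingers. In the pictures its centre is within about 3 mm of the spout, against a calibration good to about 2 mm.
- **First squeeze (30 N):** It stalled at 36.6 mm between the fingers, which means fully squeezed. The cube did not fall, though. On release the gate pinched it, and the trigger stuck roughly half-way.
- **Second squeeze (60 N):** This freed the cube and it dropped into the cup. The trigger then sprang back properly.
- **Last checks:**
  - The cube lies in the front of the cup, about 17 mm from its axis.
  - The trigger area of the top picture matches the start to within noise.
  - The gate is shut again, and the gripper is clear with no contact force.
  - By eye, everything else is where it was in the last picture. I did not measure the other things one by one.

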